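Switch off the plate shaker and start its clamp thumbscrew

ROBOT

A 7-joint arm with a two-finger parallel gripper is mounted at the origin on a cart in front of the work surface, level with it; the furniture and walls round the work are solid. World frame = base frame: x ahead of the robot, y to its left, z up, the work surface at z = 0. Lengths are in m, angles in rad, forces in N, time in s.
With the tool pointing down it reaches from about 0.425 to 0.825 m from the base axis. Payload 3.6 kg.
Tool frame: the origin (TCP) lies at the very end of the fingers, on their centre line; the grasp point (between the pads) lies r.grasp_offset behind it (r.grasp_offset is the distance from the TCP to the grasp point, in m); z points along the fingers, y is the line along which they close (so a half turn about z gives the same grasp; the last joint's range is limited). The gripper opens to 93 mm and grips with 3 to 60 N. Pads are 15 mm wide; open, the fingers measure 128 mm over their backs; the gripper's body (75 mm by 188 mm) begins 65 mm behind the grasp point.
Start: joints at [1.111, 0.615, -0.013, 1.423, 0.008, 1.103, -0.04], TCP at [0.273, -0.59, 0.219] pointing down, gripper open.
Joint ranges: [-3.12, 3.12], [-0.3, 2.06], [-1.34, 1.32], [0.26, 2.42], [-1.36, 4.5], [0.01, 1.98], [-2.84, 2.84]. Speed limits (rad/s): [2.79, 2.79, 3.14, 3.14, 3.14, 3.14, 3.14].

INTERFACE

Orientations are given as a 3x3 rotation matrix whose columns are the frame's x, y, z axes.
In Python, from bench import r gives the robot as it stands.
- The arm moves only by the shell command python3 inch.py 'ROWS'. ROWS is a JSON list of rows, 1 to 8 of them, each an object with the fields jaw (the opening from 0.0 (shut) to 1.0 (fully open)), x, y, z (the shift in shares of 25 cm (1.0 is 25 cm)), ax, ay, az (a rotation vector in parts of the range, where 1.0 means pi rad); a field left out counts as zero (the opening has to be given); each row shifts and turns the commanded pose from where the row before left it, along the tool's axes as they then stand; what a row does not reach is not made up. A row lasts 1/12 s, in which the tool goes at most 0.0417 m and 0.125 rad, less where a joint would pass 70% of its speed; a pose out of reach is approached as far as the arm can. The fingers move at their own pace and stop on an object; the grip force is fixed at half the most. Time passes only in rows, so rows that do not move let the fingers close. It prints the time, the measured TCP pose, the force, the opening and the grip force at its end. Input that does not fit is refused with a message, and nothing moves.
- r.read_state(): the state, without advancing time (a new reading comes with each control period).
- r.grab_frame(name): name is "side" or "top" or "wrist"; returns a dict with "img" (420x560x3 uint8, red, green, blue), "mtx" (3x3 intrinsics, pixels), "extrinsics" (4x4, takes a point from camera to world coordinates). Camera axes: x right, y down, z forward; pixel columns grow to the right and rows downward; lengths in m; the calibration is good to about 2 mm. A picture is of the moment at which its call begins. There is no depth.
- r.finish_job(): hands the job in; it is judged then, once.
The state is a dict: "time_s": time; "q": joint angles; "joint_velocities": joint speeds; "joint_efforts": joint torques, N m; "position": TCP position; "tool_rot": TCP orientation; "contact_force": force on the tool from outside, world axes, zero at the start; "torque": the same for the moment, N m; "opening": opening from 0.0 (shut) to 1.0 (fully open); "gripper_force": force on a finger pad.
Only numpy, scipy, OpenCV 4.12 (cv2) and the standard library are available. Lean on these libraries where they do the work, as an engineer would, in place of code of your own. Each camera call takes 0.05 s, during which the arm holds its last target. There are 200 camera calls.

TASK

Switch the plate shaker off: turn its black speed knob anticlockwise (seen from above) to its end stop. Then start the steel thumbscrew of its plate clamp: turn it backwards (anticlockwise) until it drops into the start of its thread, then forwards (clockwise) one full turn, letting go and gripping again as often as needed. Finish while still holding the screw's head in the gripper, do not let go of it, and leave the loose things on the bench alone.

Things in the scene. Friction and masses are not known exactly. Their poses are not given: they have to be found in the camera images.
- shaker: white microplate shaker, housing 200 (x) x 270 (y) x 50 mm, fixed; origin under its centre; x away from the robot at yaw 0, y left. On its top: left a clear well plate (top at 72 mm); right (-y) the speed knob in front and the clamp's round boss behind it, diameter 42 mm, top 80 mm above the bench, with a flat steel bar (top at 78 mm) from it to the left
- speed_knob (a joint): angle of the black speed knob, rad; 0 = fully anticlockwise end stop (off), grows clockwise seen from above, up to 4.2; it stays where it is left (0.04 N m friction). It starts 0.7 to 1.5 from the stop
- speed_knob_grip (a point): on the black knob's axis, 87 mm above the bench, the height to grip, 7 mm below its top. The knob has an upright grip bar 14 mm thick, 42 mm long, 32 mm high; the point's x axis runs along the bar and turns with it; the bar's white mark lies on -x
- screw (a joint): turn of the thumbscrew, rad; grows clockwise seen from above (forwards). Its zero means nothing: the thread begins at an unknown angle, 0.4 to 1.6 rad anticlockwise of where the screw starts. At the start it rests on the lip of the thread and jams if turned forwards by 0.9 to 2.1 rad. Friction 0.025 N m; it stays where it is left; it stops at -0.9
- screw_depth (a joint): how far the screw has sunk, m; 0 = resting on the lip, as at the start. Turned back past the thread's start it drops 6.5 mm by its own weight (2.6 N); if the gripper holds it up, it drops when let go or lowered. From there each turn forwards sinks it 7 mm (13.5 mm after one turn), with 1.5 mm of play upwards; a firm grip must sink with it or slips
- screw_head (a point): centre of the top face of the thumbscrew's head: a round knurled steel knob, diameter 32 mm, 26 mm high, with a red line on top from the centre along the point's x axis, on a 17 mm thick shank. Its top is 126 mm above the bench at the start, its underside 20 mm above the boss (6.5 mm after the drop and one turn)
- vial_0: small sample vial with white cap, diameter 27, 62 mm high, loose; origin under its centre; a bystander
- vial_1: small sample vial with black cap, diameter 27, 62 mm high, loose; origin under its centre; a bystander
- vial_2: small sample vial with black cap, diameter 27, 62 mm high, loose; origin under its centre; a bystander
- marker_red: red marker pen lying on the bench, 136 mm long along its y, 13 mm high, loose; origin under its middle; a bystander
- timer: white lab timer standing on edge, 25 x 75 x 62 mm, loose; origin under its centre; a bystander

How it is judged:
On the way, in this order (a step that is already met when the one before it is completed fails the run):
1. the speed knob is at its anticlockwise end stop (value of joint speed_knob below 0.06 rad), for 0.1 s.
2. the screw, turned back, has dropped into the start of the thread (value of joint screw_depth between 0.0045 and 0.0085 m), for 0.1 s.
3. the screw is turned forwards about one turn (value of joint screw_depth above 0.0112 m), for 0.1 s.
At the end, for the whole second after the job is handed in: the speed knob is within 0.08 rad of its anticlockwise stop; the screw sits 11.2 to 15 mm deep, which is one turn (about 0.7 to 1.2) past its drop, still; and the fingers grip it with more than 1.5 N (value of joint speed_knob below 0.08 rad and value of joint screw_depth between 0.0112 and 0.015 m and velocity of joint screw between -0.1 and 0.1 rad/s and contact force between the fingers and screw above 1.5 N); the arm keeps its last pose, push and grip.
It fails at once if a loose bystander (vials, marker, timer) is moved more than 3 cm (distance of any of vial_0, vial_1, vial_2, marker_red, timer from where it was at the start of the episode above 0.03 m).
It also fails if it takes over 72 s, if anything falls off the work surface, if the arm or the gripper's body presses on something with over 40 N, if the wrist force passes 120 N, or if a joint passes its speed limit or range.

## Working session

There is one attempt and no reset: what is moved stays moved. The work goes in short steps, Python scripts to look and compute and a shell command to move; the robot and the scene stay as the last step left them, time stands still between calls to the robot, and variables do not carry over. Pictures are saved under pics/ and viewed, at most 10 in all, crops included, and the job is handed in when it is done.

```bash
ls; mkdir -p pics; python3 - <<'E'
from bench import r
import cv2,numpy as np
for n in("top","side"):
    f=r.grab_frame(n); cv2.imwrite(f"pics/{n}0.png",f["img"][:,:,::-1]); np.savez(f"{n}0.npz",**f)
    print(n,f["mtx"].round(1).tolist(),f["extrinsics"].round(3).tolist())
print(r.grasp_offset); s=r.read_state(); print(s["time_s"],s["position"],s["tool_rot"].round(3) if hasattr(s["tool_rot"],'round') else s["tool_rot"],s["opening"])
E
```

```text
bench.py
inch.py
pics
top [[442.6, 0.0, 275.1], [0.0, 442.6, 209.1], [0.0, 0.0, 1.0]] [[0.016, -0.995, 0.1, 0.389], [-1.0, -0.017, -0.005, -0.04], [0.007, -0.1, -0.995, 1.322], [0.0, 0.0, 0.0, 1.0]]
side [[379.6, 0.0, 273.2], [0.0, 379.6, 208.7], [0.0, 0.0, 1.0]] [[0.999, -0.005, 0.036, 0.482], [-0.035, -0.427, 0.904, -1.216], [0.011, -0.904, -0.427, 0.674], [0.0, 0.0, 0.0, 1.0]]
0.0188
0.1 [ 0.27291041 -0.58914713  0.21761041] [[ 0.907  0.42  -0.001]
 [ 0.42  -0.907  0.002]
 [-0.    -0.002 -1.   ]] 1.0015744089509293
```

View pics/top0.png

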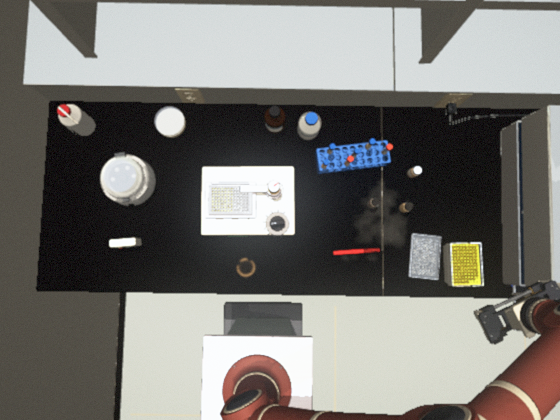

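View pics/side0.png

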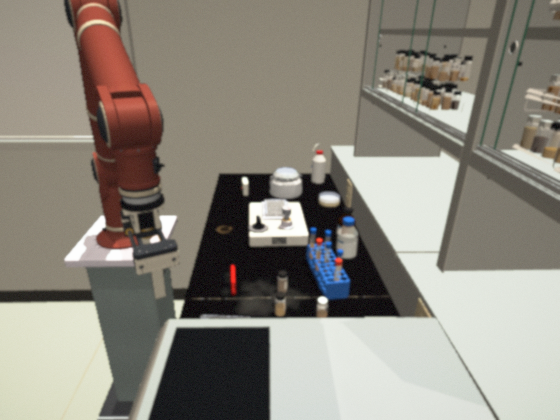

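The top view shows the shaker at about (248,200), the knob near (278,223) and the screw near (275,187). The side view shows the knob near (258,223) and the screw near (287,215). I'll crop both closer.

```bash
python3 - <<'E'
import cv2,numpy as np
a=np.load("top0.npz")["img"][160:240,240:300,::-1]; b=np.load("side0.npz")["img"][190:250,240:310,::-1]
a=cv2.resize(a,None,fx=6,fy=6,interpolation=cv2.INTER_CUBIC)
b=cv2.resize(b,None,fx=6,fy=6,interpolation=cv2.INTER_CUBIC)
c=np.zeros((480,790,3),np.uint8); c[:480,:360]=a; c[:360,365:785]=b
cv2.imwrite("pics/crop0.png",c)
E
```

```text
(no output)
```

View pics/crop0.png

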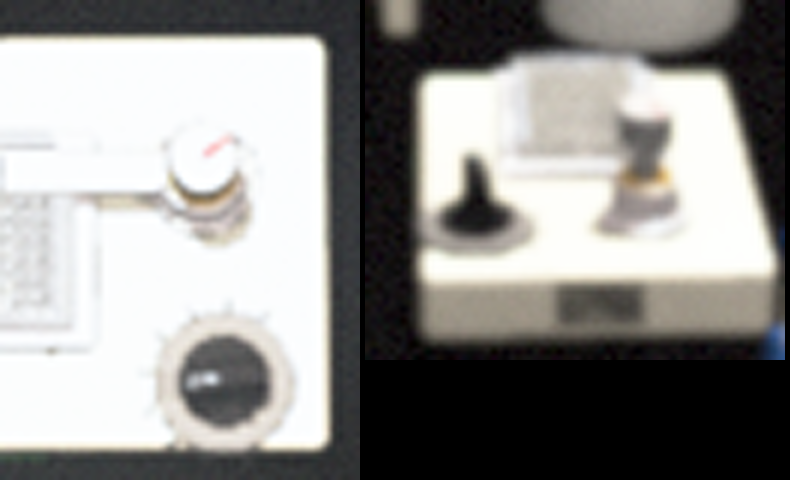

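The top crop shows the head's top face at about (204,150), which is pixel (273.6,184.6), with the red line pointing up and right. The knob is centred at (225,381), which is (277.1,223.1), with its bar horizontal and the mark at left. In the side crop the head's top is at about (283,100), pixel (286.8,206.3), and the bar's top at about (108,156), pixel (257.6,215.6). Next I'll triangulate and work out the approach.

```bash
cat > h.py <<'E'
import numpy as np
def ray(f,uv):
    E=f["extrinsics"]; d=E[:3,:3]@np.linalg.solve(f["mtx"],[uv[0],uv[1],1.]); return E[:3,3],d/np.linalg.norm(d)
def tri(*rs):
    A=sum(np.eye(3)-np.outer(d,d) for o,d in rs); b=sum((np.eye(3)-np.outer(d,d))@o for o,d in rs); p=np.linalg.solve(A,b)
    return p,[float(np.linalg.norm(np.cross(p-o,d))) for o,d in rs]
def plane(rr,z): o,d=rr; return o+d*(z-o[2])/d[2]
def proj(f,p):
    E=f["extrinsics"]; c=E[:3,:3].T@(np.asarray(p)-E[:3,3]); q=f["mtx"]@c; return q[:2]/q[2]
E
python3 - <<'E'
from h import *
import cv2
t=np.load("top0.npz"); s=np.load("side0.npz")
print("screw",tri(ray(t,(273.6,184.6)),ray(s,(286.8,206.3))), plane(ray(t,(273.6,184.6)),.126))
print("knob bar mid top",tri(ray(t,(277.1,223.1)),ray(s,(257.6,215.6))), plane(ray(t,(277.1,223.1)),.09))
# white housing corners at z=.05
g=t["img"].min(2)[150:250,180:310]; m=(g>150).astype(np.uint8)
c=max(cv2.findContours(m,0,1)[0],key=cv2.contourArea); rc=cv2.minAreaRect(c); bx=cv2.boxPoints(rc)+[180,150]
P=np.array([plane(ray(t,b),.05) for b in bx]); print(rc,bx,P.round(3)); print(P.mean(0))
E
```

```text
screw (array([ 0.57566702, -0.04134884,  0.1274477 ]), [0.0002991207749464637, 0.0002991207749468424]) [ 0.57619615 -0.04135201  0.126     ]
knob bar mid top (array([ 0.47418179, -0.0527877 ,  0.0980866 ]), [0.0012566754584662067, 0.0012566754584662095]) [ 0.47347666 -0.05291782  0.09      ]
((67.5, 50.0), (68.0, 93.0), 90.0) [[201. 166.]
 [294. 166.]
 [294. 234.]
 [201. 234.]] [[ 0.639  0.171  0.05 ]
 [ 0.644 -0.1    0.05 ]
 [ 0.446 -0.102  0.05 ]
 [ 0.441  0.165  0.05 ]]
[0.54252564 0.03329063 0.05      ]
```

The manual's scale: shifts go in shares of 25 cm and turns go in shares of pi rad. Converting my numbers, 0.0254 m is 0.1016, -0.0251 m is -0.1004.

```bash
python3 inch.py '[{"jaw":1,"x":0.1016,"y":-0.1004},{"jaw":1,"x":0.1016,"y":-0.1004},{"jaw":1,"x":0.1016,"y":-0.1004},{"jaw":1,"x":0.1016,"y":-0.1004},{"jaw":1,"x":0.1016,"y":-0.1004},{"jaw":1,"x":0.1016,"y":-0.1004},{"jaw":1,"x":0.1016,"y":-0.1004},{"jaw":1,"x":0.1016,"y":-0.1004}]'
python3 inch.py '[{"jaw":1,"x":0.1016,"y":-0.1004},{"jaw":1,"x":0.1016,"y":-0.1004},{"jaw":1,"x":0.1016,"y":-0.1004},{"jaw":1,"x":0.1016,"y":-0.1004},{"jaw":1,"x":0.1016,"y":-0.1004},{"jaw":1,"x":0.1016,"y":-0.1004},{"jaw":1,"x":0.1016,"y":-0.1004},{"jaw":1,"x":0.1016,"y":-0.1004}]'
python3 inch.py '[{"jaw":0.5,"az":-0.0382},{"jaw":0.5,"az":-0.0382},{"jaw":0.5,"az":-0.0382},{"jaw":0.5,"az":-0.0382},{"jaw":0.5,"az":-0.0382},{"jaw":0.5,"az":-0.0382},{"jaw":0.5,"az":-0.0382},{"jaw":0.5,"az":-0.0382}]'
cat >> h.py <<'E'
def togo(s,p,yaw):
    """tool-axis shift to world point p and z turn so tool x points at yaw (tool kept down)"""
    R=np.array(s["tool_rot"]); d=R.T@(np.asarray(p)-s["position"]); y=np.arctan2(R[1,0],R[0,0])
    return d.round(4),round(float(-((yaw-y+np.pi)%(2*np.pi)-np.pi)),3)
E
python3 - <<'E'
from bench import r; from h import *; import cv2
f=r.grab_frame("wrist"); np.savez("w1.npz",**f); cv2.imwrite("pics/w1.png",f["img"][:,:,::-1])
s=r.read_state(); print(s["time_s"],s["position"],s["q"].round(2),s["tool_rot"].round(3),togo(s,[.474,-.053,.15],np.pi/2))
print(f["extrinsics"].round(3))
for p in([.474,-.053,.094],[.576,-.041,.126]):print(proj(f,p))
E
```

```text
time_s: 0.77
position: [0.3732, -0.3203, 0.2184]
tool_rot: [[0.907, 0.42, -0.001], [0.42, -0.907, 0.001], [-0.0, -0.001, -1.0]]
contact_force: [0.1, -0.7, -0.7]
opening: 1.001
gripper_force: 0.0
time_s: 1.43
position: [0.4731, -0.0529, 0.2185]
tool_rot: [[0.907, 0.42, -0.001], [0.42, -0.907, -0.0], [-0.001, -0.0, -1.0]]
contact_force: [0.0, -0.7, -0.2]
opening: 1.003
gripper_force: 0.0
time_s: 2.1
position: [0.4727, -0.0546, 0.2184]
tool_rot: [[0.17, 0.985, -0.001], [0.985, -0.17, 0.0], [-0.0, -0.001, -1.0]]
contact_force: [-0.7, 0.7, 0.2]
opening: 0.515
gripper_force: 0.0
2.15 [ 0.47266711 -0.05470611  0.21825816] [ 0.34  0.37 -0.37  1.9   0.17  0.9  -0.28] [[ 0.167  0.986 -0.001]
 [ 0.986 -0.167  0.   ]
 [-0.    -0.001 -1.   ]] (array([0.0019, 0.0011, 0.0683]), -0.167)
[[ 0.985 -0.166 -0.043  0.484]
 [-0.171 -0.955 -0.242  0.012]
 [-0.001  0.246 -0.969  0.383]
 [ 0.     0.     0.     1.   ]]
[283.65809571 205.08079509]
[408.56297067 177.93942071]
```

View pics/w1.png

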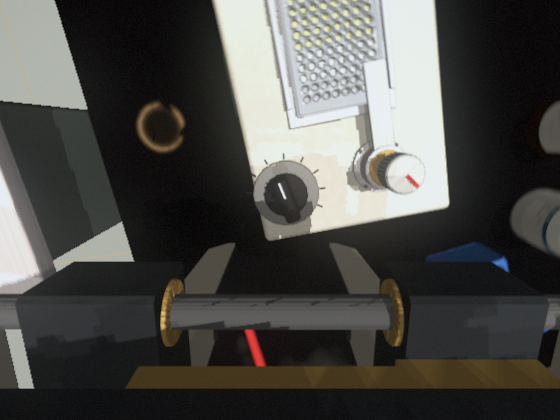

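The wrist view shows the knob around (287,200), with the white mark at about (283,190) and the bar running down to about (293,218). The screw's top is near (405,174), a few pixels from my prediction. A closer crop should give the bar's angle and centre.

```bash
python3 - <<'E'
import cv2,numpy as np
a=np.load("w1.npz")["img"][130:230,240:440,::-1]
a=cv2.convertScaleAbs(a,alpha=1.6); cv2.imwrite("pics/w1c.png",cv2.resize(a,None,fx=4,fy=4,interpolation=cv2.INTER_CUBIC))
E
```

```text
(no output)
```

View pics/w1c.png

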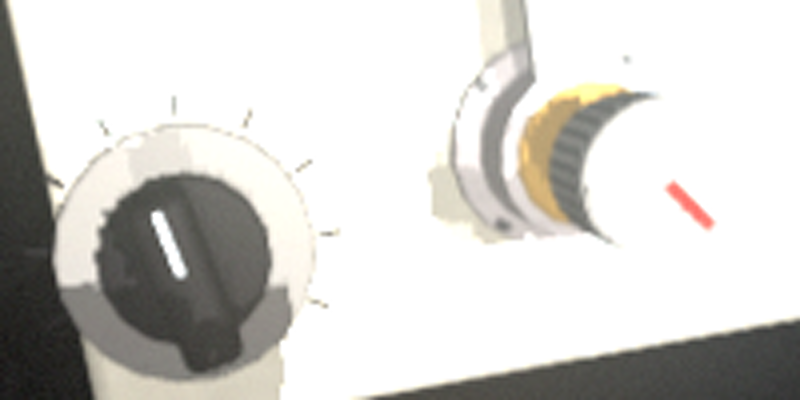

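The mark runs from pixel (279.2,183.1) to (285.2,198.7) along the bar. The red line starts at (408.0,176.7), the centre of the head.

```bash
python3 - <<'E'
from h import *
w=np.load("w1.npz"); t=np.load("top0.npz"); s=np.load("side0.npz")
a,b=[plane(ray(w,p),.094) for p in((279.2,183.1),(285.2,198.7))]; print(a,b,np.degrees(np.arctan2(*(a-b)[1::-1])),np.linalg.norm(a-b))
u=(a-b)/np.linalg.norm(a-b)
for q in((290.,214.),):print("near end", plane(ray(w,q),.094))
print("far mark end +? mid if mark outer is 19mm out:",a-.019*u)
print("knob disc", plane(ray(w,(240+183/4,130+260/4)),.062))
c,d=[plane(ray(w,p),.126) for p in((408.,176.8),(418.,186.2))]; print(c,d)
print(tri(ray(w,(408,176.8)),ray(t,(273.8,185.2)),ray(s,(286.8,206.5))))
E
```

```text
[ 0.47349839 -0.03251458  0.094     ] [ 0.47637385 -0.0474202   0.094     ] 100.91885727593976 0.015180435154367084
near end [ 0.47828598 -0.06222017  0.094     ]
far mark end +? mid if mark outer is 19mm out: [ 0.47709735 -0.05117061  0.094     ]
knob disc [ 0.4767313  -0.05040357  0.062     ]
[ 0.57563232 -0.04001958  0.126     ] [ 0.58287659 -0.04888706  0.126     ]
(array([ 0.57516888, -0.04092468,  0.12627254]), [0.0010262143900621338, 0.0011949897550853465, 0.0003067866482496741])
```

In the tool's units: 0.02 m is 0.08, 0.002 m is 0.008, -0.12 rad is -0.0382.

```bash
python3 - <<'E'
from bench import r; from h import *
print(togo(r.read_state(),[.476,-.051,.12],1.762))
E
python3 inch.py '[{"jaw":0.5,"x":0.008,"y":0.0044,"z":0.08,"az":-0.0382},{"jaw":0.5,"x":0.008,"y":0.0044,"z":0.08,"az":-0.0382},{"jaw":0.5,"x":0.004,"z":0.08,"az":-0.0366},{"jaw":0.5}]'
python3 - <<'E'
from bench import r; from h import *
s=r.read_state();print(s["time_s"],s["q"].round(2),togo(s,[.476,-.051,.069],1.762),s["torque"])
E
```

```text
(array([0.0042, 0.0028, 0.0983]), -0.359)
time_s: 2.48
position: [0.4728, -0.0499, 0.1554]
tool_rot: [[-0.177, 0.984, -0.008], [0.984, 0.177, 0.001], [0.002, -0.008, -1.0]]
contact_force: [-0.4, -0.7, 0.5]
opening: 0.5
gripper_force: 0.0
2.4833 [ 0.36  0.47 -0.43  1.98  0.27  0.76 -0.05] (array([-0.0019,  0.0036,  0.0864]), -0.013) [ 0.00127662 -0.02337985 -0.05564925]
```

In the tool's units: 0.02 m is 0.08, 0.015 m is 0.06, -0.013 rad is -0.0041.

```bash

python3 inch.py '[{"jaw":0.5,"x":-0.004,"y":0.008,"z":0.08,"az":-0.0041},{"jaw":0.5,"x":-0.0032,"y":0.0064,"z":0.08},{"jaw":0.5,"z":0.08},{"jaw":0.5,"z":0.06},{"jaw":0.5,"z":0.044},{"jaw":0.5}]'
python3 - <<'E'
from bench import r; from h import *; import cv2
s=r.read_state();print(s["time_s"],s["q"].round(2),togo(s,[.476,-.051,.069],1.762))
f=r.grab_frame("wrist"); cv2.imwrite("pics/w2.png",f["img"][:,:,::-1])
E
```

```text
time_s: 2.98
position: [0.4786, -0.0511, 0.0715]
tool_rot: [[-0.186, 0.983, -0.003], [0.983, 0.186, -0.0], [0.0, -0.003, -1.0]]
contact_force: [0.3, 0.2, 0.7]
opening: 0.501
gripper_force: 0.0
2.9833 [ 0.3   0.6  -0.35  2.05  0.37  0.55 -0.13] (array([ 0.0006, -0.0025,  0.0025]), -0.004)
```

View pics/w2.png

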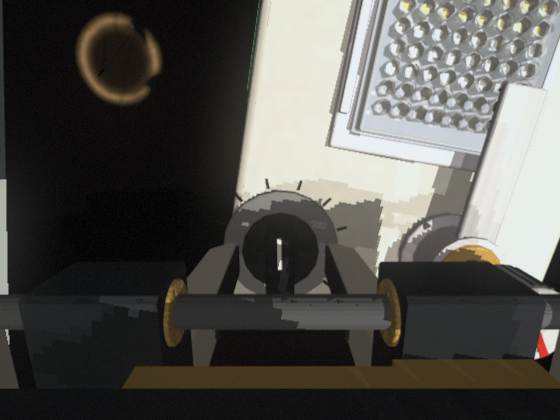

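The bar stands upright in the image at column 281, centred between the fingers. I'll close and turn anticlockwise.

In the tool's units: -0.1 rad is -0.0318.

```bash

python3 inch.py '[{"jaw":0},{"jaw":0},{"jaw":0},{"jaw":0},{"jaw":0},{"jaw":0}]'
python3 inch.py '[{"jaw":0,"az":-0.0318},{"jaw":0,"az":-0.0318},{"jaw":0,"az":-0.0318},{"jaw":0,"az":-0.0318},{"jaw":0,"az":-0.0318},{"jaw":0,"az":-0.0318},{"jaw":0}]'
python3 - <<'E'
from bench import r; from h import *; import cv2
s=r.read_state();print(s["time_s"],s["q"].round(2),togo(s,[.476,-.051,.069],1.762),s["torque"],s["contact_force"])
E
```

```text
time_s: 3.53
position: [0.4777, -0.0515, 0.0728]
tool_rot: [[-0.189, 0.982, -0.004], [0.982, 0.189, -0.001], [-0.0, -0.004, -1.0]]
contact_force: [-3.1, -1.0, 6.1]
opening: 0.15
gripper_force: 30.0
time_s: 4.12
position: [0.4782, -0.0513, 0.0729]
tool_rot: [[-0.713, 0.701, -0.003], [0.701, 0.713, -0.001], [0.002, -0.002, -1.0]]
contact_force: [-3.9, 0.2, 5.1]
opening: 0.149
gripper_force: 30.0
4.1167 [ 0.41  0.63 -0.52  2.05  0.54  0.61  0.31] (array([ 0.0017, -0.0013,  0.0039]), 0.603) [-0.05254776  0.5888391  -0.00960626] [-3.90346934  0.16683842  5.09878181]
```

In the tool's units: -0.1 rad is -0.0318.

```bash
cat > st.py <<'E'
from bench import r; from h import *
s=r.read_state();R=s["tool_rot"];print(round(s["time_s"],2),"q7",s["q"][6].round(2),"yaw",round(float(np.arctan2(R[1,0],R[0,0])),3),"pos",s["position"].round(4),"F",s["contact_force"].round(1),"T",s["torque"].round(3),"tau7",s["joint_efforts"][6].round(3),"op",round(float(s["opening"]),3),"g",round(float(s["gripper_force"]),1))
E
python3 st.py
python3 inch.py '[{"jaw":0,"az":-0.0318},{"jaw":0,"az":-0.0159},{"jaw":0}]' >/dev/null; python3 st.py
python3 inch.py '[{"jaw":0,"az":-0.0318},{"jaw":0,"az":-0.0159},{"jaw":0}]' >/dev/null; python3 st.py
```

```text
4.12 q7 0.31 yaw 2.365 pos [ 0.4782 -0.0513  0.0729] F [-3.9  0.2  5.1] T [-0.053  0.589 -0.01 ] tau7 0.335 op 0.149 g 30.0
4.37 q7 0.42 yaw 2.513 pos [ 0.4783 -0.0512  0.0729] F [-3.8  0.3  4.1] T [-0.025  0.652  0.032] tau7 0.161 op 0.148 g 30.0
4.62 q7 0.53 yaw 2.663 pos [ 0.4783 -0.051   0.0728] F [-3.7  0.6  5. ] T [0.021 0.619 0.045] tau7 0.164 op 0.146 g 30.0
```

In the tool's units: -0.1 rad is -0.0318.

```bash

python3 inch.py '[{"jaw":0,"az":-0.0318},{"jaw":0}]' >/dev/null; python3 st.py
python3 inch.py '[{"jaw":0,"az":-0.0318},{"jaw":0}]' >/dev/null; python3 st.py
python3 inch.py '[{"jaw":0,"az":-0.0318},{"jaw":0}]' >/dev/null; python3 st.py
```

```text
4.78 q7 0.61 yaw 2.764 pos [ 0.4784 -0.0509  0.0729] F [-3.9  0.2  5.7] T [0.019 0.647 0.033] tau7 0.316 op 0.148 g 30.0
4.95 q7 0.69 yaw 2.864 pos [ 0.4784 -0.0509  0.0729] F [-3.7  0.9  6.2] T [0.019 0.737 0.02 ] tau7 0.32 op 0.149 g 30.0
5.12 q7 0.76 yaw 2.964 pos [ 0.4785 -0.0508  0.0729] F [-4.2  0.2  5.3] T [0.135 0.712 0.027] tau7 0.316 op 0.15 g 30.0
```

In the tool's units: -0.1 rad is -0.0318.

```bash

python3 inch.py '[{"jaw":0,"az":-0.0318},{"jaw":0}]' >/dev/null; python3 st.py
python3 inch.py '[{"jaw":0,"az":-0.0318},{"jaw":0}]' >/dev/null; python3 st.py
python3 inch.py '[{"jaw":0,"az":-0.0255},{"jaw":0}]' >/dev/null; python3 st.py
```

```text
5.28 q7 0.84 yaw 3.064 pos [ 0.4784 -0.0507  0.0729] F [-2.9  0.7  6.8] T [0.128 0.751 0.022] tau7 0.319 op 0.149 g 30.0
5.45 q7 0.92 yaw -3.121 pos [ 0.4784 -0.0506  0.0728] F [-3.2  1.2  6.7] T [ 0.198  0.79  -0.126] tau7 0.56 op 0.148 g 30.0
5.62 q7 0.98 yaw -3.044 pos [ 0.4788 -0.0506  0.0728] F [-3.2  0.1  5. ] T [ 0.328  0.661 -0.615] tau7 0.927 op 0.15 g 31.3
```

The moment rises sharply to -0.6 N m, so the knob is at its stop. I'll let go, lift and check it with the camera.

In the tool's units: -0.03 m is -0.12, -0.02 m is -0.08.

```bash

python3 inch.py '[{"jaw":0.5},{"jaw":0.5},{"jaw":0.5},{"jaw":0.5,"z":-0.08},{"jaw":0.5,"z":-0.12},{"jaw":0.6,"z":-0.12},{"jaw":0.6,"z":-0.12},{"jaw":0.6}]' >/dev/null; python3 st.py
python3 - <<'E'
from bench import r; from h import *; import cv2
f=r.grab_frame("wrist"); np.savez("w3.npz",**f); print([proj(f,p).round(0) for p in([.477,-.051,.094],[.5755,-.0405,.126])])
cv2.imwrite("pics/w3.png",f["img"][:,:,::-1])
print(togo(r.read_state(),[.5755,-.0405,.18],np.pi/2))
E
```

```text
6.28 q7 1.16 yaw -3.042 pos [ 0.4835 -0.0499  0.1876] F [ 1.4  1.1 -1.1] T [ 0.148 -0.173 -0.024] tau7 0.224 op 0.592 g 0.0
[array([281., 207.]), array([282., 338.])]
(array([-0.094 ,  0.0008,  0.0059]), 1.67)
```

View pics/w3.png

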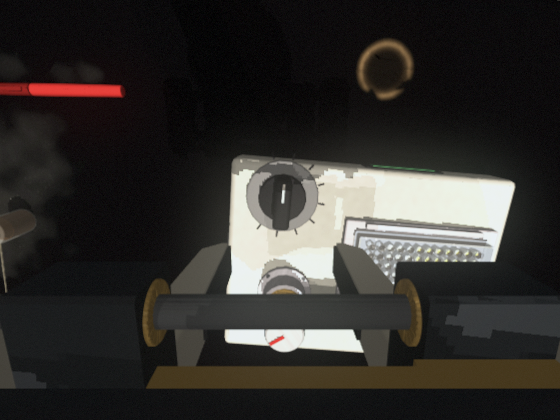

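The mark at about (283,193) now points up the image, towards the robot. The screw's top is near (284,335), with its red line from (284,337) to (270,345). I'll measure the mark's angle and then move over to the screw.

In the tool's units: -0.03 m is -0.12, -0.024 m is -0.096, 0.12 rad is 0.0382.

```bash
python3 - <<'E'
from h import *; import cv2
w=np.load("w3.npz"); im=w["img"][175:235,262:304].astype(int)
m=(im.min(2)>140)
m[:, :12]=0; m[:, 32:]=0; m[:6]=0; m[40:]=0
v,u=np.nonzero(m); print(len(u)); 
P=np.array([plane(ray(w,(a+262,b+175)),.094)[:2] for a,b in zip(u,v)]); c=P.mean(0); d=np.linalg.svd(P-c)[2][0]; print(c,"mark dir deg",np.degrees(np.arctan2(d[1],d[0])), "extent",np.ptp((P-c)@d))
E
python3 inch.py '[{"jaw":0.6,"x":-0.12,"z":-0.04,"az":0.0382},{"jaw":0.6,"x":-0.12,"y":0.016,"az":0.0382},{"jaw":0.6,"x":-0.096,"y":0.02,"az":0.0382},{"jaw":0.6,"az":0.0382},{"jaw":0.6,"az":0.0382},{"jaw":0.6,"az":0.0382},{"jaw":0.6,"az":0.0382},{"jaw":0.6,"az":0.0382}]' >/dev/null
python3 inch.py '[{"jaw":0.6,"az":0.0382},{"jaw":0.6,"az":0.0382},{"jaw":0.6,"az":0.0382},{"jaw":0.6,"az":0.0382},{"jaw":0.6,"az":0.0382},{"jaw":0.6,"az":0.035},{"jaw":0.6}]' >/dev/null
python3 st.py
python3 - <<'E'
from bench import r; from h import *
print(togo(r.read_state(),[.5755,-.0405,.15],np.pi/2))
E
```

```text
41
[ 0.46759872 -0.05083778] mark dir deg -0.2576637072605941 extent 0.014815815352682997
7.58 q7 -0.22 yaw 1.57 pos [ 0.5634 -0.0431  0.1913] F [-0.1 -0.1  0.5] T [-0.048 -0.059 -0.026] tau7 -0.544 op 0.6 g 0.0
(array([0.0026, 0.0122, 0.0413]), -0.001)
```

In the tool's units: 0.02 m is 0.08, 0.01 m is 0.04.

```bash
python3 - <<'E'
from h import *
t,s,w1,w3=[np.load(n+"0.npz") if n in("top","side") else np.load(n+".npz") for n in("top","side","w1","w3")]
print(tri(ray(w1,(408,176.8)),ray(t,(273.8,185.2)),ray(s,(286.8,206.5)),ray(w3,(284,336.5))),tri(ray(w1,(408,176.8)),ray(w3,(284,336.5))))
E
python3 inch.py '[{"jaw":0.6,"x":0.0052,"y":0.024,"z":0.04},{"jaw":0.6,"x":0.0052,"y":0.024,"z":0.08},{"jaw":0.6,"z":0.04},{"jaw":0.6},{"jaw":0.6}]' >/dev/null; python3 st.py
python3 - <<'E'
from bench import r; from h import *; import cv2
print(togo(r.read_state(),[.5753,-.0408,.102],np.pi/2))
f=r.grab_frame("wrist"); np.savez("w4.npz",**f); print(proj(f,[.5753,-.0408,.126])); cv2.imwrite("pics/w4.png",f["img"][:,:,::-1])
E
```

```text
(array([ 0.57502876, -0.04034554,  0.12588851]), [0.0006940887253042187, 0.0016445346814412786, 0.0005223910199696373, 0.0013466728760681357]) (array([ 0.57549738, -0.03964836,  0.12492811]), [0.0007319705439564479, 0.000731970543956433])
8.0 q7 -0.24 yaw 1.573 pos [ 0.5752 -0.0404  0.1514] F [0.2 0.3 0.5] T [ 0.002 -0.073  0.062] tau7 0.001 op 0.6 g 0.0
(array([-0.0004,  0.0003,  0.0494]), 0.002)
[283.16120256 244.49416983]
```

View pics/w4.png

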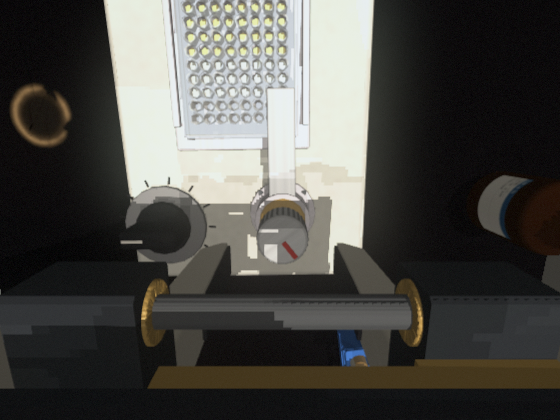

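The screw's head is centred between the fingers, with the red line starting at (283,243) against a predicted (283,244). I'll descend and grip.

In the tool's units: 0.02 m is 0.08, 0.0094 m is 0.0376.

```bash

python3 inch.py '[{"jaw":0.6,"z":0.08},{"jaw":0.6,"z":0.08},{"jaw":0.6,"z":0.0376},{"jaw":0.6},{"jaw":0.6}]' >/dev/null; python3 st.py
python3 inch.py '[{"jaw":0},{"jaw":0},{"jaw":0},{"jaw":0},{"jaw":0}]' >/dev/null; python3 st.py
python3 inch.py '[{"jaw":0,"z":0.004,"az":-0.0318},{"jaw":0,"az":-0.0318},{"jaw":0,"az":-0.0318},{"jaw":0}]' >/dev/null; python3 st.py
```

```text
8.47 q7 -0.28 yaw 1.572 pos [ 0.5762 -0.0403  0.1037] F [ 0.4 -0.1  0.6] T [-0.023 -0.087  0.02 ] tau7 -0.002 op 0.599 g 0.0
8.88 q7 -0.28 yaw 1.572 pos [ 0.5753 -0.0402  0.1039] F [-2.4  0.2  3.4] T [-0.063  0.509  0.067] tau7 -0.016 op 0.336 g 30.0
9.22 q7 -0.04 yaw 1.875 pos [ 0.5758 -0.0402  0.1037] F [-2.7 -0.5  8.1] T [-0.053  0.687  0.074] tau7 0.295 op 0.331 g 30.0
```

In the tool's units: 0.001 m is 0.004, -0.1 rad is -0.0318.

```bash

python3 inch.py '[{"jaw":0,"z":0.004,"az":-0.0318},{"jaw":0,"az":-0.0318},{"jaw":0}]' >/dev/null; python3 st.py
python3 inch.py '[{"jaw":0,"az":-0.0318},{"jaw":0,"az":-0.0318},{"jaw":0}]' >/dev/null; python3 st.py
```

```text
9.47 q7 0.12 yaw 2.075 pos [ 0.576  -0.0401  0.1035] F [-4.4 -0.6 13.5] T [-0.107  0.9    0.019] tau7 0.364 op 0.334 g 30.0
9.72 q7 0.27 yaw 2.275 pos [ 0.5762 -0.0399  0.1037] F [-4.  -0.3 13. ] T [-0.02   0.866  0.027] tau7 0.409 op 0.337 g 30.0
```

In the tool's units: -0.1 rad is -0.0318.

```bash

python3 inch.py '[{"jaw":0,"az":-0.0318},{"jaw":0,"az":-0.0318},{"jaw":0}]' >/dev/null; python3 st.py
```

```text
9.97 q7 0.43 yaw 2.474 pos [ 0.5764 -0.0398  0.1016] F [0.2 1.3 1.5] T [ 0.256 -0.104  0.116] tau7 0.354 op 0.337 g 30.0
```

The screw gave way under the downward push: z fell 2 mm and the force went away, so the thread starts about 0.8 rad back. I'll let it drop, lower, and wind the wrist anticlockwise while open.

In the tool's units: 0.002 m is 0.008, 0.0015 m is 0.006, -0.05 rad is -0.0159.

```bash

python3 inch.py '[{"jaw":0,"z":0.004,"az":-0.0159},{"jaw":0,"z":0.008},{"jaw":0,"z":0.006},{"jaw":0}]' >/dev/null; python3 st.py
python3 inch.py '[{"jaw":0.6},{"jaw":0.6},{"jaw":0.6},{"jaw":0.6}]' >/dev/null; python3 st.py
python3 inch.py '[{"jaw":0.6,"az":-0.0382},{"jaw":0.6,"az":-0.0382},{"jaw":0.6,"az":-0.0382},{"jaw":0.6,"az":-0.0382},{"jaw":0.6,"az":-0.0382},{"jaw":0.6,"az":-0.0382},{"jaw":0.6,"az":-0.0382},{"jaw":0.6,"az":-0.0382}]' >/dev/null; python3 st.py
python3 inch.py '[{"jaw":0.6,"az":-0.0382},{"jaw":0.6,"az":-0.0382},{"jaw":0.6,"az":-0.0382},{"jaw":0.6,"az":-0.0382},{"jaw":0.6,"az":-0.0382},{"jaw":0.6}]' >/dev/null; python3 st.py
python3 - <<'E'
from bench import r; from h import *; import cv2
s=r.read_state(); print(s["q"].round(2), togo(s,[.5758,-.04,.0965],3.9))
f=r.grab_frame("top");np.savez("top1.npz",**f)
a=f["img"][160:240,230:320,::-1]; cv2.imwrite("pics/t1.png",cv2.resize(a,None,fx=6,fy=6,interpolation=cv2.INTER_CUBIC))
f=r.grab_frame("wrist");np.savez("w5.npz",**f);cv2.imwrite("pics/w5.png",f["img"][:,:,::-1]); print(proj(f,[.5758,-.04,.1195]),proj(f,[.5758,-.04,.126]))
E
```

```text
10.3 q7 0.46 yaw 2.52 pos [ 0.5764 -0.0397  0.0975] F [-1.   1.8  3.7] T [0.274 0.041 0.05 ] tau7 -0.036 op 0.339 g 30.0
10.63 q7 0.47 yaw 2.521 pos [ 0.5758 -0.0407  0.0965] F [-1.  -0.6 -0.5] T [ 0.04  -0.129  0.036] tau7 -0.004 op 0.568 g 0.0
11.3 q7 1.26 yaw -2.796 pos [ 0.5759 -0.0407  0.0965] F [ 0.2 -0.5 -0.2] T [ 0.075 -0.095 -0.014] tau7 -0.795 op 0.599 g 0.0
11.8 q7 1.77 yaw -2.201 pos [ 0.5758 -0.0409  0.0961] F [-0.4 -0.3 -0. ] T [ 0.097 -0.097 -0.049] tau7 0.604 op 0.6 g 0.0
[ 0.61  0.87 -1.03  1.76  0.87  1.04  1.77] (array([-0.0007,  0.0005, -0.0004]), 0.183)
[281.69202497 280.23458148] [281.69808631 286.63423315]
```

View pics/w5.png

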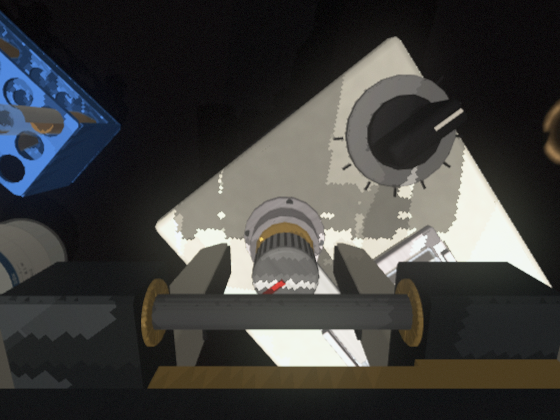

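The head sits lower: the red line's inner end is at (285,282), which fits the dropped height (280) rather than the original one (287). I'll grip and turn forwards, sinking 1.1 mm per rad.

In the tool's units: 0.0001 m is 0.0004, 0.1 rad is 0.0318.

```bash
python3 - <<'E'
from h import *
w=np.load("w5.npz"); im=w["img"].astype(int); m=(im[:,:,0]>130)&(im[:,:,1]<90)&(im[:,:,2]<90); m[:260]=0;m[310:]=0;m[:,:240]=0;m[:,330:]=0
v,u=np.nonzero(m);P=np.array([plane(ray(w,p),.1195)[:2] for p in zip(u,v)]);c=P.mean(0);d=np.linalg.svd(P-c)[2][0];print(len(u),c,np.degrees(np.arctan2(d[1],d[0])),np.ptp((P-c)@d))
E
python3 inch.py '[{"jaw":0},{"jaw":0},{"jaw":0},{"jaw":0},{"jaw":0}]' >/dev/null; python3 st.py
python3 inch.py '[{"jaw":0,"z":0.0004,"az":0.0318},{"jaw":0,"z":0.0004,"az":0.0318},{"jaw":0,"z":0.0004,"az":0.0318},{"jaw":0,"z":0.0004,"az":0.0318},{"jaw":0,"z":0.0004,"az":0.0318},{"jaw":0,"z":0.0004,"az":0.0318},{"jaw":0,"z":0.0004,"az":0.0318},{"jaw":0,"z":0.0004,"az":0.0318}]' >/dev/null; python3 st.py
```

```text
69 [ 0.57911285 -0.03911263] -3.179168118668877 0.0076513674794439265
12.32 q7 1.76 yaw -2.201 pos [ 0.5749 -0.0395  0.0969] F [-2.9  0.9  1.3] T [ 0.381  0.449 -0.048] tau7 -0.006 op 0.337 g 30.0
12.98 q7 1.08 yaw -3.005 pos [ 0.5748 -0.039   0.096 ] F [-1.4  2.   1.3] T [0.441 0.444 0.069] tau7 0.596 op 0.331 g 30.0
```

In the tool's units: 0.0002 m is 0.0008, 0.0001 m is 0.0004, 0.1 rad is 0.0318.

```bash

python3 inch.py '[{"jaw":0,"z":0.0004,"az":0.0318},{"jaw":0,"z":0.0004,"az":0.0318},{"jaw":0,"z":0.0004,"az":0.0318},{"jaw":0,"z":0.0004,"az":0.0318},{"jaw":0,"z":0.0004,"az":0.0318},{"jaw":0,"z":0.0004,"az":0.0318},{"jaw":0,"z":0.0004,"az":0.0318},{"jaw":0,"z":0.0008,"az":0.0318}]' >/dev/null; python3 st.py
python3 inch.py '[{"jaw":0,"z":0.0004,"az":0.0318},{"jaw":0,"z":0.0004,"az":0.0318},{"jaw":0,"z":0.0004,"az":0.0318},{"jaw":0,"z":0.0004,"az":0.0318},{"jaw":0,"z":0.0004,"az":0.0318},{"jaw":0,"z":0.0004,"az":0.0318},{"jaw":0,"z":0.0004,"az":0.0318},{"jaw":0,"z":0.0008,"az":0.0318}]' >/dev/null; python3 st.py
python3 inch.py '[{"jaw":0,"z":0.0004,"az":0.0318},{"jaw":0,"z":0.0004,"az":0.0318},{"jaw":0,"z":0.0004,"az":0.0318},{"jaw":0,"z":0.0004,"az":0.0318},{"jaw":0,"z":0.0004,"az":0.0318},{"jaw":0,"z":0.0004,"az":0.0318},{"jaw":0,"z":0.0004,"az":0.0318},{"jaw":0,"z":0.0008,"az":0.0318}]' >/dev/null; python3 st.py
```

```text
13.65 q7 0.43 yaw 2.479 pos [ 0.5749 -0.0386  0.0951] F [-1.7  1.8  2.2] T [0.5   0.397 0.073] tau7 0.576 op 0.336 g 30.0
14.32 q7 -0.21 yaw 1.679 pos [ 0.5753 -0.0383  0.0942] F [-2.1  2.   1. ] T [0.484 0.276 0.027] tau7 0.558 op 0.334 g 30.0
14.98 q7 -0.82 yaw 0.879 pos [ 0.5757 -0.0385  0.0933] F [-0.4  1.5  0.9] T [0.445 0.15  0.026] tau7 0.547 op 0.339 g 30.0
```

In the tool's units: -0.12 rad is -0.0382.

```bash

python3 inch.py '[{"jaw":0.6},{"jaw":0.6},{"jaw":0.6},{"jaw":0.6}]' >/dev/null; python3 st.py
python3 inch.py '[{"jaw":0.6,"az":-0.0382},{"jaw":0.6,"az":-0.0382},{"jaw":0.6,"az":-0.0382},{"jaw":0.6,"az":-0.0382},{"jaw":0.6,"az":-0.0382},{"jaw":0.6,"az":-0.0382},{"jaw":0.6,"az":-0.0382},{"jaw":0.6,"az":-0.0382}]' >/dev/null
python3 inch.py '[{"jaw":0.6,"az":-0.0382},{"jaw":0.6,"az":-0.0382},{"jaw":0.6,"az":-0.0382},{"jaw":0.6,"az":-0.0382},{"jaw":0.6,"az":-0.0382},{"jaw":0.6,"az":-0.0382},{"jaw":0.6,"az":-0.0382},{"jaw":0.6,"az":-0.0382}]' >/dev/null
python3 inch.py '[{"jaw":0.6,"az":-0.0382},{"jaw":0.6,"az":-0.0382},{"jaw":0.6,"az":-0.0382},{"jaw":0.6,"az":-0.0382},{"jaw":0.6,"az":-0.0382},{"jaw":0.6,"az":-0.0382},{"jaw":0.6,"az":-0.0382},{"jaw":0.6,"az":-0.0382}]' >/dev/null
python3 inch.py '[{"jaw":0.6,"az":-0.0382},{"jaw":0.6,"az":-0.0382},{"jaw":0.6,"az":-0.0382},{"jaw":0.6},{"jaw":0.6}]' >/dev/null; python3 st.py
cat > red.py <<'E'
from bench import r; from h import *; import sys,cv2
z=float(sys.argv[1])
for n in("wrist","top"):
    w=r.grab_frame(n); im=w["img"].astype(int); g=im[:,:,0]-im[:,:,1:].max(2)
    q=proj(w,[.5755,-.04,z]); k=32 if n=="wrist" else 7; m=g>40; M=np.zeros_like(m); M[int(q[1])-k:int(q[1])+k,int(q[0])-k:int(q[0])+k]=1; m&=M
    v,u=np.nonzero(m)
    if len(u)<3: print(n,"few",len(u)); continue
    P=np.array([plane(ray(w,p),z)[:2] for p in zip(u,v)]);c=P.mean(0);d=np.linalg.svd(P-c)[2][0]
    print(n,len(u),"centroid off axis",(c-[.5755,-.0405]).round(4),"angle mod 180",np.degrees(np.arctan2(d[1],d[0])).round(1))
E
python3 red.py .116
```

```text
15.32 q7 -0.82 yaw 0.883 pos [ 0.5761 -0.0407  0.0933] F [ 0.5 -0.2  0.3] T [-0.03  -0.016 -0.006] tau7 0.007 op 0.572 g 0.0
17.73 q7 1.79 yaw -2.165 pos [ 0.576  -0.0409  0.093 ] F [-0.3  0.7  1. ] T [ 0.126 -0.078 -0.033] tau7 0.087 op 0.601 g 0.0
wrist 151 centroid off axis [-0.0084  0.0016] angle mod 180 -1.9
top 121 centroid off axis [ 0.0073 -0.003 ] angle mod 180 -137.6
```

The red line now points to about 180°, so half a turn is done. I'll grip again for the second half.

In the tool's units: 0.0002 m is 0.0008, 0.0001 m is 0.0004, 0.1 rad is 0.0318.

```bash

python3 inch.py '[{"jaw":0},{"jaw":0},{"jaw":0},{"jaw":0},{"jaw":0}]' >/dev/null; python3 st.py
python3 inch.py '[{"jaw":0,"z":0.0004,"az":0.0318},{"jaw":0,"z":0.0004,"az":0.0318},{"jaw":0,"z":0.0004,"az":0.0318},{"jaw":0,"z":0.0004,"az":0.0318},{"jaw":0,"z":0.0004,"az":0.0318},{"jaw":0,"z":0.0004,"az":0.0318},{"jaw":0,"z":0.0004,"az":0.0318},{"jaw":0,"z":0.0008,"az":0.0318}]' >/dev/null; python3 st.py
python3 inch.py '[{"jaw":0,"z":0.0004,"az":0.0318},{"jaw":0,"z":0.0004,"az":0.0318},{"jaw":0,"z":0.0004,"az":0.0318},{"jaw":0,"z":0.0004,"az":0.0318},{"jaw":0,"z":0.0004,"az":0.0318},{"jaw":0,"z":0.0004,"az":0.0318},{"jaw":0,"z":0.0004,"az":0.0318},{"jaw":0,"z":0.0008,"az":0.0318}]' >/dev/null; python3 st.py
python3 inch.py '[{"jaw":0,"z":0.0004,"az":0.0318},{"jaw":0,"z":0.0004,"az":0.0318},{"jaw":0,"z":0.0004,"az":0.0318},{"jaw":0,"z":0.0004,"az":0.0318},{"jaw":0,"z":0.0004,"az":0.0318},{"jaw":0,"z":0.0004,"az":0.0318},{"jaw":0,"z":0.0004,"az":0.0318},{"jaw":0,"z":0.0008,"az":0.0318}]' >/dev/null; python3 st.py
python3 inch.py '[{"jaw":0,"z":0.0004,"az":0.0318},{"jaw":0,"z":0.0004,"az":0.0318},{"jaw":0,"z":0.0004,"az":0.0318},{"jaw":0,"z":0.0004,"az":0.0318},{"jaw":0,"z":0.0004,"az":0.0318},{"jaw":0,"z":0.0004,"az":0.0318},{"jaw":0,"z":0.0004,"az":0.0318},{"jaw":0,"z":0.0008,"az":0.0318}]' >/dev/null; python3 st.py
python3 inch.py '[{"jaw":0},{"jaw":0},{"jaw":0}]' >/dev/null; python3 st.py
python3 - <<'E'
from bench import r; from h import *; import cv2
f=r.grab_frame("wrist");np.savez("w6.npz",**f);cv2.imwrite("pics/w6.png",f["img"][:,:,::-1])
print([proj(f,[.5758,-.04,z]).round(0) for z in(.1125,.116)])
E
python3 red.py .1125
```

```text
18.25 q7 1.79 yaw -2.161 pos [ 0.5751 -0.0396  0.0933] F [-3.4  0.5  0.8] T [ 0.309  0.42  -0.056] tau7 0.026 op 0.335 g 30.0
18.92 q7 1.1 yaw -2.965 pos [ 0.5747 -0.0392  0.0924] F [-2.5  1.5  1.5] T [0.383 0.498 0.028] tau7 0.599 op 0.335 g 30.0
19.58 q7 0.45 yaw 2.519 pos [ 0.5747 -0.0386  0.0916] F [-2.2  2.3  2.6] T [0.415 0.461 0.019] tau7 0.571 op 0.337 g 30.0
20.25 q7 -0.19 yaw 1.719 pos [ 0.5751 -0.0383  0.0907] F [-0.7  2.4  1.6] T [0.5   0.359 0.077] tau7 0.554 op 0.335 g 30.0
20.92 q7 -0.8 yaw 0.919 pos [ 0.5757 -0.0383  0.0898] F [-0.6  2.1  1.6] T [0.506 0.242 0.031] tau7 0.544 op 0.337 g 30.0
21.17 q7 -0.79 yaw 0.925 pos [ 0.5756 -0.0384  0.0898] F [-2.   4.3  2.2] T [ 0.933  0.394 -0.112] tau7 0.053 op 0.339 g 30.0
[array([285., 280.]), array([285., 283.])]
wrist 151 centroid off axis [0.0067 0.0015] angle mod 180 173.8
top 196 centroid off axis [0.003  0.0022] angle mod 180 179.7
```

View pics/w6.png

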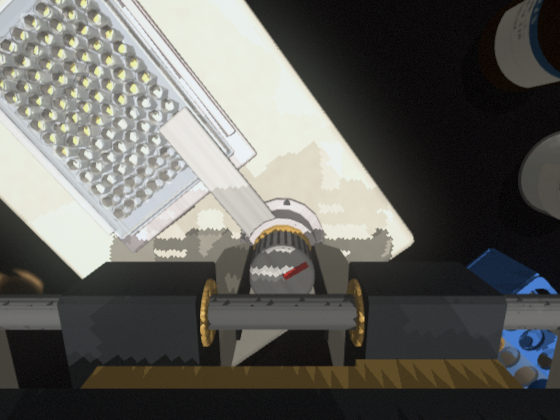

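The red line starts at (285,277) and points to about 0° again, so the screw has made one full turn. The gripped head has sunk 7.1 mm since the drop and the grip is 30 N, so I'm handing the job in.

```bash
python3 -c "
from bench import r
s=r.read_state(); print(abs(s['joint_velocities']).max()); print(r.finish_job())"
```

```text
0.0015747282760046884
the job is handed in; nothing more can be done
None
```

The job is handed in (no verdict was shown): the knob is at its anticlockwise stop, and the thumbscrew dropped into its thread, made one full turn forwards to about 13.5 mm deep by my measurements, and is still held at 30 N.

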